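# Set the charcoal grill's grate to the height mark and lock its cam lever

### The job

The grate of the small charcoal grill hangs on a sliding sleeve whose cam lever is open. Lift the sleeve by the wooden grip on the lever until the sleeve's top rim just meets the underside of the black rubber mark collar on the post, without pushing the collar up the post; hold it there while you swing the lever round until it is fully shut. Do not let the sleeve drop and leave the other things on the ledge alone; finish still holding the grip with the sleeve at the mark.

Things in the scene. Friction and masses are not known exactly. Their poses are not given: they have to be found in the camera images.
- grill: small tabletop charcoal grill bolted to the pavers (it cannot move): a dark steel firebox 200 x 250 x 70 mm, and on its robot side a brushed-steel square post 25 mm wide, 336 mm tall. Origin: at ledge height on the post's centre line; z up, x from the post to the firebox (away from the robot, turned up to 0.35 rad either way), y to the left seen from the robot. Firebox: x 40 to 240 mm, y -125 to 125 mm
- sleeve (a joint): height in m of the sliding sleeve above its bottom stop on the post; 0 = resting on the stop, where it starts; it can rise 160 mm. The sleeve is a square steel tube, 35 mm wide and 80 mm long (from 55 to 135 mm above the ledge when down); a wire grate 190 x 230 mm is fixed to its far side. With the lever open it runs nearly freely and falls if let go; all that moves weighs 0.45 to 0.7 kg
- sleeve_rim (a point): the centre of the sleeve's top rim, on the post's centre line; rises with the sleeve (135 mm above the ledge when down)
- mark_low (a point): the centre of the underside of the mark collar, on the post's centre line: a black rubber square collar 38 x 38 mm and 8 mm thick, push-fitted on the post somewhere 195 to 260 mm above the ledge; it stays where it is but slides up if pushed with more than about 10 N
- cam_lever (a joint): angle (rad) of the cam lever, which swings level about an upright pin on the robot side of the sleeve and rises with it. 0 = fully shut on its stop, pointing along the grill's +y (left); grows anticlockwise from above; 1.57 would point along -x (to the robot). Starts at 1.1 to 1.4. Moves easily down to 0.5; then the cam bites on the post, up to about 12 N at the grip, and shut it clamps the sleeve
- lever_pivot (a point): the lever's pivot axis at the lever's height: 27 mm from the post's centre line on the grill's -x side, 40 mm below the sleeve's rim (95 mm above the ledge when down). Same axes as the grill
- grip: upright round wooden hand grip at the end of the lever, turning freely on its own pin, so it can be held without turning the hand as the lever swings: 26 mm in diameter (29 mm at its cap) and 50 mm tall, its axis 98 mm from the pivot axis. Origin: centre of its underside, 4.5 mm above the lever's mid-plane; the flat lever under it is 7 mm thick and 15 mm wide
- grip_mid (a point): the middle of the wooden grip, 25 mm above its underside (about 124.5 mm above the ledge when the sleeve is down): the place to hold it
- canister: grey plastic canister with a white screw top, 84 mm in diameter, 130 mm tall; origin at the centre of its underside. To be left alone
- trivet: round white ceramic trivet 160 mm in diameter, 12 mm thick; origin at the centre of its underside. To be left alone
- tongs: steel tongs with orange silicone tips, lying flat, about 280 mm long, 70 mm wide and 20 mm high; origin near the middle of the underside. To be left alone
- skewer_block: wooden skewer block 100 x 60 x 55 mm with four drilled holes; origin at the centre of its underside. To be left alone

How it is judged:
On the way, in this order (a step that is already met when the one before it is completed fails the run):
1. the sleeve is held by the grip with its rim at the mark collar while the lever is still open (contact force between the fingers and grip above 5 N and horizontal distance between the grasp point and grip_mid below 0.018 m and z of sleeve_rim in the frame of mark_low between -0.007 and 0.003 m and value of joint cam_lever above 0.8 rad), for 0.2 s.
2. the lever is fully shut, the sleeve still at the mark and the grip still held (contact force between the fingers and grip above 5 N and horizontal distance between the grasp point and grip_mid below 0.018 m and z of sleeve_rim in the frame of mark_low between -0.007 and 0.003 m and value of joint cam_lever below 0.12 rad), for 0.3 s.
At the end, for the whole second after the job is handed in: The grip is held between the fingers (over 5 N, grasp point within 18 mm of its axis), the sleeve rim is at the collar underside (from 7 mm below it to 3 mm past it), the collar has moved less than 6 mm, and the lever is within 0.12 rad of fully shut (all of step 2 and distance of mark_low from where it was at the start of the episode below 0.006 m); the arm keeps its last pose, push and grip.
It fails at once if the lever is swung towards shut while the sleeve is away from the mark (value of joint cam_lever below 0.65 rad and z of sleeve_rim in the frame of mark_low below -0.012 m).
It fails at once if the mark collar is pushed along the post (distance of mark_low from where it was at the start of the episode above 0.008 m).
It fails at once if the sleeve is dropped (velocity of joint sleeve below -0.3 m/s).
It fails at once if a bystander is disturbed (distance of any of canister, trivet, tongs, skewer_block from where it was at the start of the episode above 0.02 m).
It also fails if it takes over 51 s, if anything falls off the work surface, if the arm or the gripper's body presses on something with over 40 N, if the wrist force passes 120 N, or if a joint passes its speed limit or range.

### The arm

A 6-joint arm with a two-finger parallel gripper is mounted at the origin on the work surface. World frame = base frame: x ahead of the robot, y to its left, z up, the work surface at z = 0. Lengths are in m, angles in rad, forces in N, time in s.
With the tool pointing down it reaches from about 0.375 to 0.9 m from the base axis. Payload 3.1 kg.
Tool frame: the origin (TCP) lies midway between the tips of the shut fingers; the grasp point (between the pads) lies 19 mm behind it (manip.hold_point_z is the distance from the TCP to the grasp point, in m); x points along the fingers, y is the direction in which the jaws open and shut, and the axes are right-handed (so a half turn about x gives the same grasp; the last joint's range is limited). The gripper opens to 85 mm and grips with 20 to 120 N. Pads are 22 mm wide; open, the fingers measure 114 mm over their backs; the gripper's body (76 mm by 85 mm) begins 54 mm behind the grasp point. The pads swing forward as they close: fully open they stand 13 mm farther back than shut.
Start: joints at [-1.363, 0.527, 1.433, -0, 1.181, -0.178], TCP at [0.236, -0.579, 0.231] pointing down, gripper open.
Joint ranges: [-3.08, 3.08], [-0.75, 2.2], [0.22, 2.44], [-1.43, 4.57], [0, 2.65], [-2.85, 2.85]. Speed limits (rad/s): [2.79, 2.79, 3.14, 3.14, 3.14, 3.14].

### API

Orientations are given as a unit quaternion [x, y, z, w].
In Python, from station import manip, snapshot gives the robot as it stands.
- The arm moves only by the tool play_rows, never from a script. Its argument "series" is a list of rows, each a list of 4 numbers: the shift along the tool's x, y, z in m, then the turn about the tool's x in degrees. In form: [[tx, ty, tz, spin], ...]. A call has 1 to 20 rows; each row is the pose to reach, as a shift and turn from the pose measured when the call began, along the tool's axes at that moment; what a row does not reach only later rows make up. A row lasts 1/10 s, in which the tool goes at most 50 mm and 8.59 degrees, less where a joint would pass 70% of its speed; a pose out of reach is approached as far as the arm can. A call with a gripper value outside its range is refused whole. "claw" is the opening in per cent of the stroke, from 0 (shut) to 100 (fully open), set as the call begins (left out, the last holds). The fingers move at their own pace and stop on an object; "force" is the grip in N (left out, the last holds). Time passes only in rows, so rows that repeat a pose let the fingers close. It gives the time, the measured TCP pose, the force and the opening at its end, in the units of the state.
- manip.sense(): the state, without advancing time (a new reading comes with each control period).
- snapshot(name): name is "scene" or "top"; returns a dict with "image" (384x512x3 uint8, blue, green, red), "depth" (384x512 float32, m along the optical axis (not along the pixel's ray), 0 where there is no reading), "fov_y" (degrees; the focal length in pixels is half the picture's height over the tangent of half this angle, whatever the lens; pixels are square), "cx", "cy" (the principal point, pixels), "R" (3x3) and "t" (3): a world point X has camera coordinates R X + t. Camera axes: x right, y down, z forward; pixel columns grow to the right and rows downward; lengths in m; the calibration is good to about 2 mm. A picture is of the moment at which its call begins.
- manip.sign_off(): hands the job in, once; it reports no verdict.
The state is a dict: "t": time; "q": joint angles; "qd": joint speeds; "tau": joint torques, N m; "tcp_pos": TCP position; "tool_rot": TCP orientation; "force": force on the tool from outside, world axes, zero at the start; "ft_torque": the same for the moment, N m; "finger_gap": opening from 0.0 (shut) to 1.0 (fully open).
Only numpy, scipy, OpenCV 4.12 (cv2) and the standard library are available. Lean on these libraries where they do the work, as an engineer would, in place of code of your own. Each camera call takes 0.05 s, during which the arm holds its last target.

## Working session

There is one attempt and no reset: what is moved stays moved. The work goes in short steps, Python scripts to look and compute and a tool call to move; the robot and the scene stay as the last step left them, time stands still between calls to the robot, and variables do not carry over. Pictures are saved under pics/ and viewed, and the job is handed in when it is done.

Besides the shell and the picture viewer there is one more tool, called after "Emit:" by a JSON object that holds its "op" and its "data", one argument or row to a line. play_rows: Moves the arm, as the interface text tells. Its arguments: {"type":"object","properties":{"series":{"type":"array","items":{"type":"array","items":{"type":"number"}}},"claw":{"type":"number"},"force":{"type":"number"}},"required":["series"]}

```bash
ls; mkdir -p pics
python3 - <<'E'
from station import manip, snapshot
import cv2,numpy as np
print(manip.sense(), manip.hold_point_z)
for n in("scene","top"):
    s=snapshot(n); cv2.imwrite(f"pics/{n}0.png",s["image"]); np.savez(f"{n}0.npz",**s)
    print(n,s["fov_y"],s["cx"],s["cy"],s["R"],s["t"])
E
```

```text
pics
{'t': 0.0, 'q': array([-1.36250056e+00,  5.28467869e-01,  1.43389852e+00,  8.33710742e-06,
        1.18141298e+00, -1.78521223e-01]), 'qd': array([-0.00100401,  0.00070955,  0.00052742,  0.00145662, -0.00104317,
        0.00026449]), 'tau': array([-2.49438481e-04, -4.42352092e+01, -1.78024578e+01, -2.53369462e-04,
        8.48403055e-03, -2.03851255e-05]), 'tcp_pos': array([ 0.23564293, -0.57810118,  0.23033379]), 'tool_rot': array([-0.69391366, -0.13668131,  0.69393122, -0.13513516]), 'force': array([ 0.60243662, -0.79751239,  0.4386399 ]), 'ft_torque': array([0.03027559, 0.01809545, 0.0279044 ]), 'finger_gap': 1.0002791829153996} 0.0187
scene 49.16245965484087 260.49037288238605 186.69948879602907 [[ 0.06273155  0.99786565  0.01813564]
 [ 0.7643641  -0.03635234 -0.6437593 ]
 [-0.64172602  0.05424626 -0.76501311]] [-0.03535524 -0.32228095  1.79472745]
top 42.02943141035478 251.08418665523573 199.36192079315072 [[ 1.36139735e-02 -9.99907019e-01 -7.82866371e-04]
 [-9.93057931e-01 -1.34292295e-02 -1.16857187e-01]
 [ 1.16835808e-01  2.36832231e-03 -9.93148420e-01]] [-9.62848144e-04  5.50228514e-01  1.56823776e+00]
```

View pics/scene0.png

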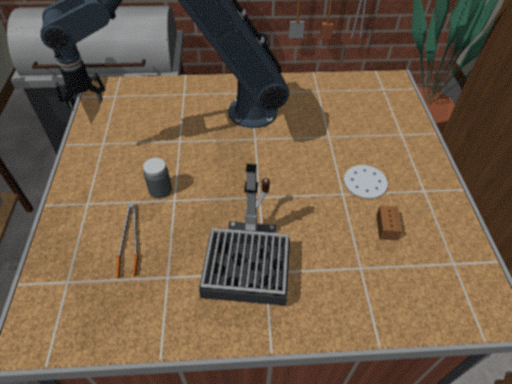

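View pics/top0.png

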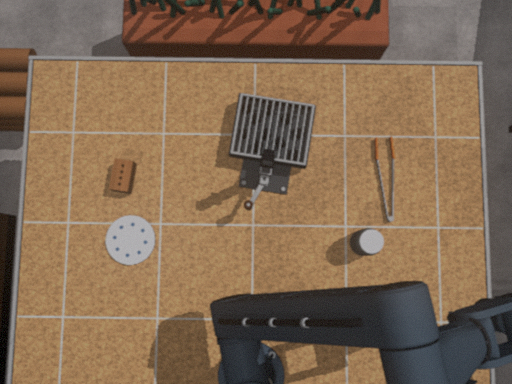

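Run:
```python
import cv2,numpy as np
a=cv2.imread("pics/scene0.png")[145:245,210:310]; b=cv2.imread("pics/top0.png")[85:225,215:330]
cv2.imwrite("pics/z1.png",np.hstack([cv2.resize(a,(400,560),interpolation=2)[:, :] if 0 else cv2.resize(a,(400,400),interpolation=2),cv2.resize(b[40:],(400,348),interpolation=2).__class__(cv2.copyMakeBorder(cv2.resize(b[40:],(400,348)),0,52,0,0,0)) if 0 else cv2.copyMakeBorder(cv2.resize(b[40:],(400,348),interpolation=2),0,52,0,0,cv2.BORDER_CONSTANT)]))
```

```text
(no output)
```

View pics/z1.png

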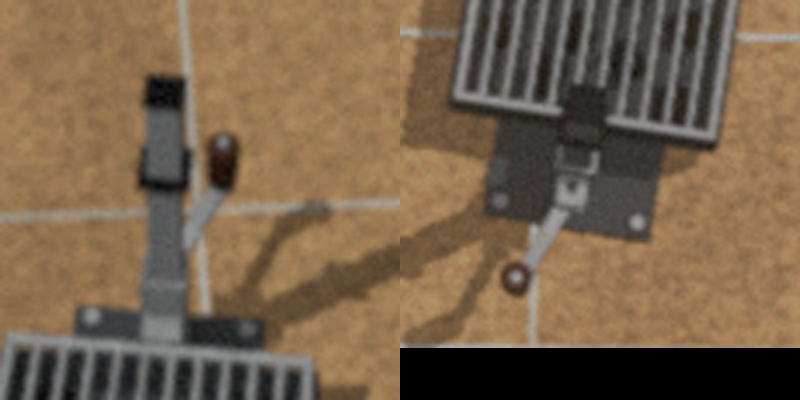

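```bash
cat > h.py <<'E'
import numpy as np
def K(s):
    f=192/np.tan(np.radians(float(s["fov_y"]))/2); return f
def dep(s,u,v,d=None):
    f=K(s); d=s["depth"][int(round(v)),int(round(u))] if d is None else d
    c=np.array([(u-s["cx"])/f*d,(v-s["cy"])/f*d,d]); return s["R"].T@(c-s["t"])
def ray(s,u,v,z):
    f=K(s); r=s["R"].T@np.array([(u-s["cx"])/f,(v-s["cy"])/f,1]); o=-s["R"].T@s["t"]
    return o+r*(z-o[2])/r[2]
def proj(s,X):
    c=s["R"]@np.asarray(X,float)+s["t"]; return np.array([s["cx"],s["cy"]])+K(s)*c[:2]/c[2]
E
python3 - <<'E'
import numpy as np
from h import *
np.set_printoptions(precision=4,suppress=True)
T=np.load("top0.npz");S=np.load("scene0.npz")
print("column along post, scene")
for v in range(160,236,2): print(v,[np.round(dep(S,u,v),3).tolist() for u in (247,251,255)])
print("grip scene")
for v in range(176,196,2): print(v,[np.round(dep(S,u,v),3).tolist() for u in (263,266,268)])
print("top")
for v in range(198,210,1): print(v,[np.round(dep(T,u,v)[:3],3).tolist() for u in (247,248,250)])
for v in range(146,186,2): print(v,[np.round(dep(T,u,v)[:3],3).tolist() for u in (265,268,)])
E
```

```text
column along post, scene
160 [[0.286, -0.034, 0.0], [0.29, -0.019, 0.003], [0.288, -0.004, 0.001]]
162 [[0.297, -0.035, -0.0], [0.302, -0.02, 0.005], [0.299, -0.004, 0.002]]
164 [[0.621, -0.046, 0.335], [0.625, -0.036, 0.339], [0.62, -0.025, 0.333]]
166 [[0.629, -0.047, 0.336], [0.63, -0.036, 0.336], [0.629, -0.025, 0.334]]
168 [[0.636, -0.047, 0.336], [0.635, -0.036, 0.334], [0.638, -0.026, 0.337]]
170 [[0.644, -0.047, 0.336], [0.644, -0.037, 0.336], [0.643, -0.026, 0.334]]
172 [[0.641, -0.047, 0.325], [0.645, -0.037, 0.328], [0.649, -0.026, 0.332]]
174 [[0.642, -0.047, 0.318], [0.643, -0.037, 0.318], [0.646, -0.026, 0.321]]
176 [[0.644, -0.047, 0.312], [0.644, -0.037, 0.312], [0.645, -0.026, 0.312]]
178 [[0.644, -0.048, 0.304], [0.643, -0.037, 0.302], [0.645, -0.026, 0.304]]
180 [[0.644, -0.048, 0.295], [0.645, -0.037, 0.296], [0.643, -0.025, 0.293]]
182 [[0.643, -0.048, 0.285], [0.643, -0.037, 0.285], [0.641, -0.025, 0.282]]
184 [[0.642, -0.048, 0.276], [0.645, -0.037, 0.279], [0.64, -0.025, 0.273]]
186 [[0.643, -0.048, 0.268], [0.645, -0.037, 0.27], [0.643, -0.025, 0.267]]
188 [[
[... 3793 characters left out ...]
24, -0.037, 0.337]]
160 [[0.622, -0.03, 0.317], [0.618, -0.037, 0.339]]
162 [[0.621, -0.03, 0.298], [0.621, -0.038, 0.299]]
164 [[0.622, -0.031, 0.262], [0.62, -0.039, 0.275]]
166 [[0.618, -0.031, 0.255], [0.618, -0.04, 0.256]]
168 [[0.621, -0.033, 0.206], [0.62, -0.041, 0.211]]
170 [[0.621, -0.034, 0.172], [0.62, -0.042, 0.179]]
172 [[0.621, -0.035, 0.136], [0.619, -0.043, 0.149]]
174 [[0.617, -0.035, 0.126], [0.616, -0.044, 0.133]]
176 [[0.613, -0.035, 0.117], [0.613, -0.044, 0.116]]
178 [[0.607, -0.035, 0.112], [0.608, -0.045, 0.108]]
180 [[0.601, -0.035, 0.11], [0.601, -0.045, 0.111]]
182 [[0.595, -0.035, 0.11], [0.596, -0.045, 0.108]]
184 [[0.593, -0.036, 0.082], [0.603, -0.048, 0.013]]
```

Run:
```python
import numpy as np,cv2
from h import *
np.set_printoptions(precision=4,suppress=True)
T=np.load("top0.npz");S=np.load("scene0.npz")
def cloud(s):
    f=K(s);v,u=np.mgrid[0:384,0:512];d=s["depth"]
    c=np.stack([(u-s["cx"])/f*d,(v-s["cy"])/f*d,d],-1).reshape(-1,3)
    w=(c-s["t"])@s["R"]; w[d.ravel()==0]=9; return w
for n,s in(("top",T),("scene",S)):
    P=cloud(s); 
    m=(P[:,0]>.55)&(P[:,0]<.95)&(abs(P[:,1]+.05)<.25)&(P[:,2]>.04)&(P[:,2]<.13)&(P[:,0]>.65)
    r=cv2.minAreaRect(P[m][:,:2].astype(np.float32)*1000); print(n,r,m.sum())
    m=(abs(P[:,0]-.632)<.05)&(abs(P[:,1]+.036)<.05)&(P[:,2]>.328)&(P[:,2]<.35); print("post top",np.median(P[m],0),(P[m].min(0)+P[m].max(0))/2,np.ptp(P[m],0),m.sum())
    m=(abs(P[:,0]-.519)<.03)&(abs(P[:,1]-.014)<.03)&(P[:,2]>.143)&(P[:,2]<.16); print("grip",P[m].mean(0),(P[m].min(0)+P[m].max(0))/2,np.ptp(P[m],0),m.sum())
g=S["image"].astype(int).sum(2)/3
for v in range(180,198): print(v,g[v,244:260].astype(int))
print(); 
for v in range(210,222): print(v,g[v,244:260].astype(int))
from station import manip
from scipy.spatial.transform import Rotation as Ro
print(Ro.from_quat(manip.sense()["tool_rot"]).as_matrix())
for (u,v) in [(370,241),(130,240)]: print(dep(T,u,v))
```

```text
top ((771.02392578125, -58.816680908203125), (251.02711486816406, 206.05450439453125), 81.6476058959961) 2698
post top [ 0.6323 -0.037   0.3374] [ 0.6326 -0.0382  0.3382] [0.0311 0.0288 0.0134] 122
grip [0.5201 0.0142 0.1504] [0.5209 0.0137 0.1502] [0.027  0.0268 0.013 ] 71
scene ((759.670166015625, -55.696807861328125), (250.44163513183594, 226.77281188964844), 81.44489288330078) 3473
post top [ 0.6336 -0.0365  0.3346] [ 0.6328 -0.036   0.3335] [0.0335 0.028  0.0108] 94
grip [0.5227 0.0161 0.148 ] [0.5214 0.0163 0.1478] [0.0275 0.0238 0.0088] 46
180 [106 105  96  90  93  87  89  88  95  86  84  74 102 135 147 128]
181 [101  90  86  89  91  90  92  93  94  89  82  68  85 118 137 125]
182 [103  73  65  82  92  88  93  95  93  91  82  63  59  82 112 122]
183 [ 99  67  59  86  92  90  91  88  90  93  83  60  34  59  98 120]
184 [ 90  66  61  86  95  91  84  94  88  92  82  52  32  61 105 125]
185 [ 80  58  64  82  92  93  90  97  93  94  84  55  26  67 113 126]
186 [ 78  47  62  83  89  90  92  91  93  86  82  49  32  67 117 136]
187 [ 65  49  65  88  97  89  88  91  88  93  79  55  34 
[... 984 characters left out ...]
 115 133]
214 [115 113  97  95  98  96  99  94  92  91  93  85  92  98 113 137]
215 [113 107 104 110 110 101 108 105 106 102 109 105 101 100 121 139]
216 [105  98 103 102 112 108 105 111 111 116 119 118 102  92 109 136]
217 [102  97  95  97  91 102 102  97 102 104 106  99  90  94 114 126]
218 [102  92  84  87  96  92  97  91  94  94  94  87  84  94 114 125]
219 [108  99  89  94  90  92  95  94  91  94  89  84  76  97 114 123]
220 [110 102  86  89  91  88  91  90  93  92  85  80  80  94 110 125]
221 [117  96  85  92  90  93  93  93  92  90  90  83  76  96 112 128]
[[-0.0004  0.3772 -0.9261]
 [ 0.002  -0.9261 -0.3772]
 [-1.     -0.002  -0.0003]]
[ 0.4187 -0.349   0.1312]
[0.4159 0.3941 0.0108]
```

Run:
```python
import numpy as np
from h import *
np.set_printoptions(precision=4,suppress=True)
S=np.load("scene0.npz");x=np.array([.989,-.146,0]);p=np.array([.6325,-.037,0])
for z in np.arange(.195,.26,.008): print(z,proj(S,p+.019*x+[0,0,z]),"top@post",proj(S,p+.0125*x+[0,0,z+.008])[1])
print("rim",proj(S,p+.0175*x+[0,0,.135]),proj(S,p+.0125*x+[0,0,.135]),"posttop",proj(S,p+.0125*x+[0,0,.336]),proj(S,p-.0125*x+[0,0,.336]))
```

```text
0.195 [249.9919 204.3235] top@post 200.8872343481193
0.203 [249.9892 202.6392] top@post 199.18291818597572
0.21100000000000002 [249.9864 200.9378] top@post 197.4613792850332
0.21900000000000003 [249.9836 199.2192] top@post 195.72235525640212
0.22700000000000004 [249.9807 197.4831] top@post 193.96557835398482
0.23500000000000004 [249.9779 195.7292] top@post 192.19077533705098
0.24300000000000005 [249.975  193.9572] top@post 190.3976673285611
0.25100000000000006 [249.9721 192.1669] top@post 188.58596966908362
0.25900000000000006 [249.9691 190.358 ] top@post 186.75539176614464
rim [250.061 216.04 ] [250.2249 214.7136] posttop [250.1817 170.1376] [251.0987 163.3509]
```

Emit:
{"op": "play_rows", "data": {
  "series": [
    [-0.01,-0.013,-0.015,-2],
    [-0.02,-0.035,-0.039,-6],
    [-0.03,-0.062,-0.068,-10],
    [-0.03,-0.093,-0.102,-14],
    [-0.03,-0.124,-0.137,-18],
    [-0.03,-0.155,-0.171,-22],
    [-0.03,-0.186,-0.205,-26],
    [-0.03,-0.217,-0.239,-30],
    [-0.03,-0.248,-0.273,-34],
    [-0.03,-0.278,-0.307,-38],
    [-0.03,-0.309,-0.341,-42],
    [-0.03,-0.34,-0.376,-46],
    [-0.03,-0.371,-0.41,-50],
    [-0.03,-0.398,-0.439,-54],
    [-0.03,-0.42,-0.463,-57],
    [-0.03,-0.433,-0.478,-59],
    [-0.03,-0.442,-0.488,-59],
    [-0.03,-0.442,-0.488,-59],
    [-0.03,-0.442,-0.488,-59]
  ],
  "claw": 100,
  "force": 70
}}

```text
t: 2.0
tcp_pos: [0.5202, 0.0151, 0.2615]
tool_rot: [0.537, 0.461, -0.537, 0.459]
force: [-0.0, -0.7, 0.3]
finger_gap: 0.999
```

```bash
cat >> h.py <<'E'
def show(s):
    from scipy.spatial.transform import Rotation as Ro
    M=Ro.from_quat(s["tool_rot"]).as_matrix()
    g=s["tcp_pos"]-M[:,0]*.0187
    print("t",round(s["t"],2),"tcp",s["tcp_pos"].round(4),"grasp",g.round(4),"F",s["force"].round(2),"tq",s["ft_torque"].round(2),"gap",round(s["finger_gap"],3)); print("M",M.round(3).tolist()); return M,g
E
python3 - <<'E'
from h import *
from station import manip
s=manip.sense();M,g=show(s);print(s["q"])
print("to grip, tool axes",M.T@(np.array([.521,.015,.1265])-g))
E
```

```text
t 2.0 tcp [0.5202 0.0151 0.2615] grasp [0.5202 0.0151 0.2802] F [-0.04 -0.65  0.25] tq [ 0.04  0.01 -0.02] gap 0.999
M [[-0.001, 0.988, -0.153], [0.002, -0.153, -0.988], [-1.0, -0.001, -0.001]]
[-1.86631023e-01  3.49778810e-01  1.65551996e+00  1.46985235e-03
  1.13766281e+00 -3.32714759e-02]
to grip, tool axes [0.15370748 0.00098106 0.00019728]
```

Emit:
{"op": "play_rows", "data": {
  "series": [
    [0.02,0.001,0],
    [0.05,0.001,0]
  ]
}}

```text
invalid input at $.series[0]: expected 4 numbers
```

Emit:
{"op": "play_rows", "data": {
  "series": [
    [0.015,0.001,0,0],
    [0.035,0.001,0,0],
    [0.06,0.001,0,0],
    [0.085,0.001,0,0],
    [0.085,0.001,0,0]
  ]
}}

```text
t: 2.5
tcp_pos: [0.5181, 0.0142, 0.1738]
tool_rot: [-0.536, -0.462, 0.539, -0.457]
force: [-0.8, 0.5, 1.2]
finger_gap: 0.995
```

Run:
```python
from h import *
from station import manip,snapshot
import cv2
s=manip.sense();M,g=show(s)
for n in("scene","top"):
    a=snapshot(n)["image"]
    cv2.imwrite(f"pics/a_{n}.png",cv2.resize(a[110:250,180:340],(800,600*140*800//160//600 if 0 else 600),interpolation=2))
```

```text
t 2.5 tcp [0.5181 0.0142 0.1738] grasp [0.5182 0.0142 0.1925] F [-0.76  0.46  1.19] tq [0.04 0.06 0.02] gap 0.995
M [[-0.009, 0.988, -0.156], [0.003, -0.156, -0.988], [-1.0, -0.009, -0.001]]
```

View pics/a_scene.png

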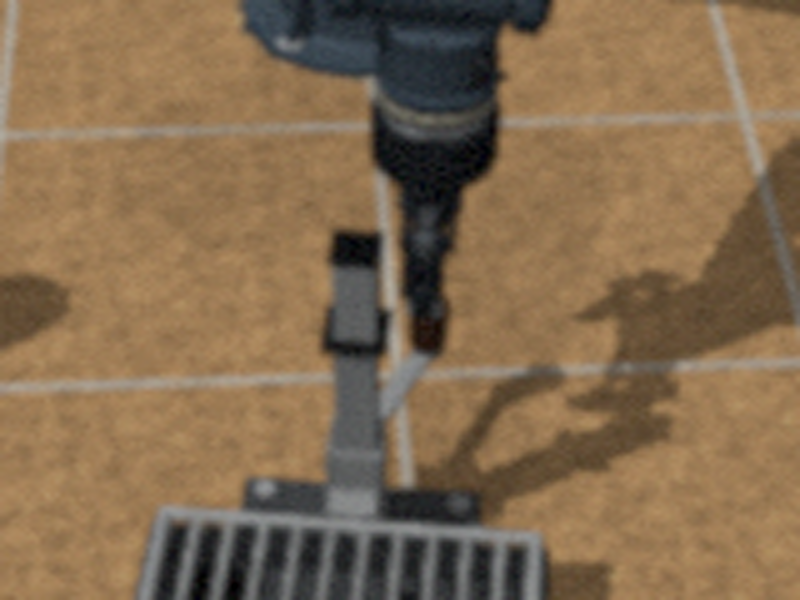

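The scene view shows the gripper straddling the wooden grip (about zoom pixel 428,330) and clear of the post. I'll lower it the rest of the way.

Emit:
{"op": "play_rows", "data": {
  "series": [
    [0.015,0.003,0,0],
    [0.032,0.003,0,0],
    [0.048,0.003,0,0],
    [0.06,0.003,0,0],
    [0.065,0.003,0,0],
    [0.065,0.003,0,0],
    [0.065,0.003,0,0]
  ]
}}

```text
t: 3.3
tcp_pos: [0.5242, 0.0136, 0.1124]
tool_rot: [0.537, 0.46, -0.537, 0.459]
force: [-0.0, -0.3, 0.3]
finger_gap: 1.0
```

Run:
```python
from h import *
from station import manip
show(manip.sense())
```

```text
t 3.3 tcp [0.5242 0.0136 0.1124] grasp [0.5242 0.0136 0.1311] F [-0.05 -0.32  0.32] tq [0.   0.   0.02] gap 1.0
M [[-0.001, 0.988, -0.155], [0.001, -0.155, -0.988], [-1.0, -0.001, -0.001]]
```

Emit:
{"op": "play_rows", "data": {
  "series": [
    [0.003,-0.003,-0.001,0],
    [0.003,-0.003,-0.001,0],
    [0.003,-0.003,-0.001,0]
  ]
}}

```text
t: 3.6
tcp_pos: [0.5214, 0.0152, 0.1096]
tool_rot: [0.537, 0.46, -0.537, 0.459]
force: [0.0, 0.2, -0.3]
finger_gap: 1.0
```

Emit:
{"op": "play_rows", "data": {
  "series": [
    [0,0,0,0],
    [0,0,0,0],
    [0,0,0,0],
    [0,0,0,0],
    [0,0,0,0],
    [0,0,0,0],
    [0,0,0,0],
    [0,0,0,0],
    [0,0,0,0],
    [0,0,0,0]
  ],
  "claw": 0,
  "force": 70
}}

```text
t: 4.6
tcp_pos: [0.5209, 0.0154, 0.1098]
tool_rot: [0.537, 0.46, -0.537, 0.459]
force: [-2.0, 0.4, 4.8]
finger_gap: 0.309
```

Run:
```python
from h import *
from station import manip
show(manip.sense())
```

```text
t 4.6 tcp [0.5209 0.0154 0.1098] grasp [0.5209 0.0154 0.1285] F [-1.95  0.38  4.83] tq [0.2  0.36 0.  ] gap 0.309
M [[-0.001, 0.988, -0.155], [0.002, -0.155, -0.988], [-1.0, -0.001, -0.001]]
```

Emit:
{"op": "play_rows", "data": {
  "series": [
    [-0.002,0,0,0],
    [-0.005,0,0,0],
    [-0.01,0,0,0],
    [-0.017,0,0,0],
    [-0.025,0,0,0],
    [-0.033,0,0,0],
    [-0.041,0,0,0],
    [-0.05,0,0,0],
    [-0.058,0,0,0],
    [-0.067,0,0,0],
    [-0.075,0,0,0],
    [-0.082,0,0,0],
    [-0.088,0,0,0],
    [-0.093,0,0,0],
    [-0.096,0,0,0],
    [-0.098,0,0,0],
    [-0.098,0,0,0],
    [-0.098,0,0,0],
    [-0.098,0,0,0]
  ]
}}

```text
t: 6.5
tcp_pos: [0.5209, 0.0153, 0.2076]
tool_rot: [-0.537, -0.461, 0.537, -0.459]
force: [-1.0, -0.5, -6.2]
finger_gap: 0.305
```

Run:
```python
from h import *
from station import manip,snapshot
import cv2
show(manip.sense())
a=snapshot("scene"); np.savez("scene1.npz",**a)
cv2.imwrite(f"pics/b_scene.png",cv2.resize(a["image"][150:250,200:320],(720,600),interpolation=2))
show(manip.sense())
```

```text
t 6.5 tcp [0.5209 0.0153 0.2076] grasp [0.5209 0.0153 0.2263] F [-0.97 -0.55 -6.21] tq [-0.02  0.09  0.  ] gap 0.305
M [[-0.002, 0.988, -0.155], [0.002, -0.155, -0.988], [-1.0, -0.002, -0.001]]
t 6.55 tcp [0.5209 0.0153 0.2076] grasp [0.5209 0.0152 0.2263] F [-0.04 -0.26 -5.83] tq [-0.06  0.05  0.01] gap 0.309
M [[-0.002, 0.988, -0.155], [0.002, -0.155, -0.988], [-1.0, -0.002, -0.001]]
```

View pics/b_scene.png

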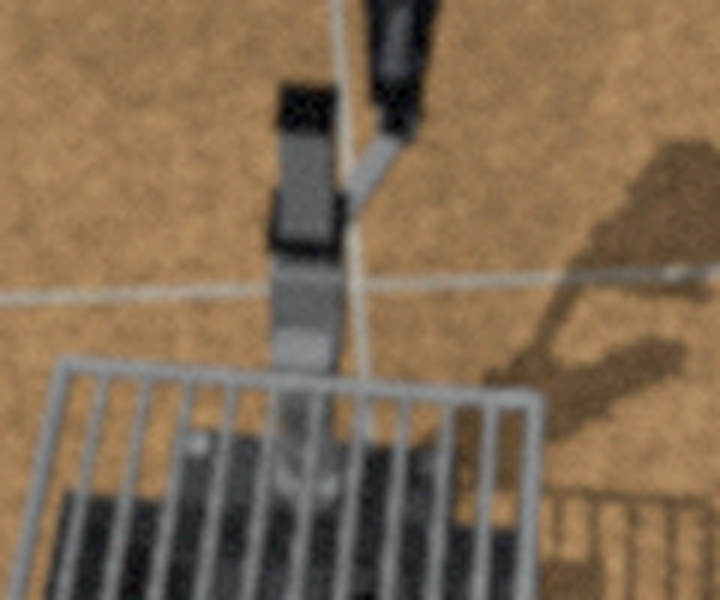

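The sleeve is hanging from the grip at about 6 N, with the rim just below the collar (zoom row about 255). Next I'll approach in small steps and watch the force.

Emit:
{"op": "play_rows", "data": {
  "series": [
    [-0.002,0,0,0],
    [-0.004,0,0,0],
    [-0.006,0,0,0],
    [-0.008,0,0,0],
    [-0.008,0,0,0],
    [-0.008,0,0,0]
  ]
}}

```text
t: 7.15
tcp_pos: [0.5209, 0.0153, 0.2158]
tool_rot: [-0.537, -0.46, 0.537, -0.459]
force: [0.4, -0.1, -5.8]
finger_gap: 0.308
```

Run:
```python
from h import *
from station import manip,snapshot
import cv2
a=snapshot("scene"); np.savez("scene2.npz",**a)
cv2.imwrite(f"pics/c_scene.png",cv2.resize(a["image"][175:225,225:285],(720,600),interpolation=2))
show(manip.sense())
g0=np.load("scene1.npz")["image"].astype(int).sum(2)/3;g=a["image"].astype(int).sum(2)/3
for v in range(186,204): print(v,g0[v,247:256].mean().round(),g[v,247:256].mean().round())
```

```text
t 7.2 tcp [0.5209 0.0153 0.2157] grasp [0.5209 0.0153 0.2344] F [-0.31 -0.57 -5.44] tq [-0.01  0.11  0.02] gap 0.305
M [[-0.002, 0.988, -0.155], [0.002, -0.155, -0.988], [-1.0, -0.002, -0.001]]
186 86.0 88.0
187 89.0 87.0
188 81.0 83.0
189 63.0 63.0
190 38.0 39.0
191 21.0 23.0
192 35.0 44.0
193 60.0 82.0
194 88.0 105.0
195 108.0 102.0
196 112.0 95.0
197 101.0 93.0
198 94.0 92.0
199 92.0 93.0
200 93.0 93.0
201 94.0 91.0
202 93.0 98.0
203 93.0 111.0
```

View pics/c_scene.png

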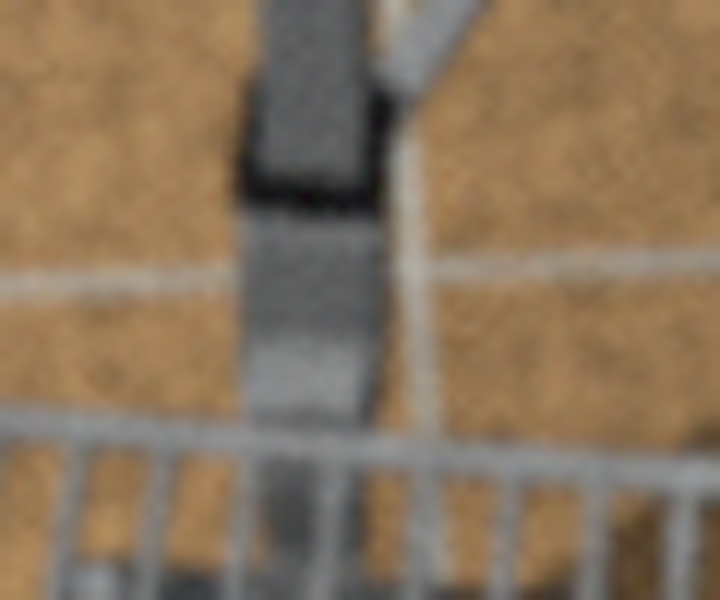

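Emit:
{"op": "play_rows", "data": {
  "series": [
    [-0.001,0,0,0],
    [-0.002,0,0,0],
    [-0.002,0,0,0],
    [-0.002,0,0,0]
  ]
}}

```text
t: 7.6
tcp_pos: [0.5209, 0.0153, 0.2178]
tool_rot: [-0.537, -0.46, 0.537, -0.459]
force: [0.4, 0.2, -5.7]
finger_gap: 0.306
```

Emit:
{"op": "play_rows", "data": {
  "series": [
    [-0.001,0,0,0],
    [-0.001,0,0,0],
    [-0.001,0,0,0]
  ]
}}

```text
t: 7.9
tcp_pos: [0.5209, 0.0153, 0.2189]
tool_rot: [-0.537, -0.46, 0.537, -0.459]
force: [0.1, 0.3, -6.2]
finger_gap: 0.303
```

Emit:
{"op": "play_rows", "data": {
  "series": [
    [-0.001,0,0,0],
    [-0.001,0,0,0],
    [-0.001,0,0,0]
  ]
}}

```text
t: 8.2
tcp_pos: [0.5209, 0.0153, 0.2199]
tool_rot: [-0.537, -0.46, 0.537, -0.459]
force: [-0.1, -0.5, -5.6]
finger_gap: 0.299
```

Emit:
{"op": "play_rows", "data": {
  "series": [
    [-0.001,0,0,0],
    [-0.001,0,0,0],
    [-0.001,0,0,0]
  ]
}}

```text
t: 8.5
tcp_pos: [0.5209, 0.0153, 0.221]
tool_rot: [-0.537, -0.46, 0.537, -0.459]
force: [0.1, 0.3, -5.9]
finger_gap: 0.304
```

Emit:
{"op": "play_rows", "data": {
  "series": [
    [-0.001,0,0,0],
    [-0.001,0,0,0],
    [-0.001,0,0,0]
  ]
}}

```text
t: 8.8
tcp_pos: [0.5209, 0.0153, 0.2221]
tool_rot: [-0.537, -0.46, 0.537, -0.459]
force: [-1.2, -0.1, -5.4]
finger_gap: 0.302
```

Run:
```python
from h import *
from station import manip,snapshot
import cv2
a=snapshot("scene")
show(manip.sense())
g0=np.load("scene2.npz")["image"].astype(int).sum(2)/3;g=a["image"].astype(int).sum(2)/3
for v in range(186,200): print(v,g0[v,247:256].mean().round(),g[v,247:256].mean().round())
```

```text
t 8.85 tcp [0.5209 0.0153 0.2221] grasp [0.5209 0.0152 0.2408] F [-0.57 -0.18 -5.82] tq [-0.04  0.06 -0.01] gap 0.306
M [[-0.001, 0.988, -0.155], [0.002, -0.155, -0.988], [-1.0, -0.002, -0.001]]
186 88.0 87.0
187 87.0 87.0
188 83.0 82.0
189 63.0 64.0
190 39.0 37.0
191 23.0 24.0
192 44.0 52.0
193 82.0 83.0
194 105.0 95.0
195 102.0 94.0
196 95.0 94.0
197 93.0 92.0
198 92.0 93.0
199 93.0 94.0
```

Emit:
{"op": "play_rows", "data": {
  "series": [
    [-0.001,0,0,0],
    [-0.001,0,0,0],
    [-0.001,0,0,0]
  ]
}}

```text
t: 9.15
tcp_pos: [0.5209, 0.0153, 0.2231]
tool_rot: [-0.537, -0.46, 0.537, -0.459]
force: [-0.1, -0.4, -5.9]
finger_gap: 0.306
```

Emit:
{"op": "play_rows", "data": {
  "series": [
    [-0.001,0,0,0],
    [-0.001,0,0,0],
    [-0.001,0,0,0]
  ]
}}

```text
t: 9.45
tcp_pos: [0.5208, 0.0153, 0.2242]
tool_rot: [-0.537, -0.46, 0.537, -0.459]
force: [-0.7, -0.5, -6.1]
finger_gap: 0.302
```

Emit:
{"op": "play_rows", "data": {
  "series": [
    [-0.001,0,0,0],
    [-0.001,0,0,0],
    [-0.001,0,0,0]
  ]
}}

```text
t: 9.75
tcp_pos: [0.5208, 0.0153, 0.2248]
tool_rot: [-0.537, -0.461, 0.537, -0.459]
force: [1.7, -0.3, -10.8]
finger_gap: 0.306
```

Run:
```python
from h import *
from station import manip,snapshot
import cv2
a=snapshot("scene")
show(manip.sense())
g0=np.load("scene0.npz")["image"].astype(int).sum(2)/3;g=a["image"].astype(int).sum(2)/3
for v in range(186,200): print(v,g0[v,247:256].mean().round(),g[v,247:256].mean().round())
```

```text
t 9.8 tcp [0.5208 0.0153 0.2248] grasp [0.5209 0.0153 0.2435] F [  0.25  -0.57 -10.8 ] tq [-0.01 -0.09  0.01] gap 0.306
M [[-0.002, 0.988, -0.155], [0.002, -0.155, -0.988], [-1.0, -0.002, -0.001]]
186 84.0 87.0
187 86.0 88.0
188 80.0 81.0
189 64.0 64.0
190 38.0 38.0
191 20.0 27.0
192 36.0 48.0
193 60.0 77.0
194 78.0 91.0
195 87.0 94.0
196 88.0 92.0
197 90.0 94.0
198 89.0 93.0
199 89.0 93.0
```

Contact found: the force rose by 5 N at TCP z 0.2248, and the collar hasn't moved. I'll back off about 1 mm and work out the arc.

Emit:
{"op": "play_rows", "data": {
  "series": [
    [0.001,0,0,0],
    [0.001,0,0,0],
    [0.001,0,0,0],
    [0.001,0,0,0]
  ]
}}

```text
t: 10.2
tcp_pos: [0.5209, 0.0153, 0.2241]
tool_rot: [-0.537, -0.46, 0.537, -0.459]
force: [-0.4, -0.7, -6.4]
finger_gap: 0.307
```

```bash
cat > arc.py <<'E'
import sys
from h import *
from station import manip
M,g=show(manip.sense())
P=np.array([.6058,-.0331]); yaw=-.147
d=g[:2]-P; print("r",np.hypot(*d),"th",np.arctan2(d[1],d[0])-np.pi/2-yaw)
th0=np.arctan2(d[1],d[0])-np.pi/2-yaw
u=lambda t:.098*np.array([np.cos(t+np.pi/2+yaw),np.sin(t+np.pi/2+yaw)])
end,n=float(sys.argv[1]),int(sys.argv[2]); zt=float(sys.argv[3])
for t in np.linspace(th0,end,n+1)[1:]:
    w=np.r_[P+u(t)-g[:2],zt-(g[2]-.0187)]; print(round(t,3),(M.T@w).round(4))
E
python3 arc.py 0.75 8 0.2238
```

```text
t 10.2 tcp [0.5209 0.0153 0.2241] grasp [0.5209 0.0152 0.2428] F [-0.39 -0.7  -6.41] tq [0.01 0.07 0.01] gap 0.307
M [[-0.001, 0.988, -0.155], [0.002, -0.155, -0.988], [-1.0, -0.002, -0.001]]
r 0.09769613901603086 th 1.2002031113537976
1.144 [ 0.0003  0.0018 -0.0052]
1.088 [ 0.0003  0.0042 -0.0102]
1.031 [ 0.0003  0.0069 -0.015 ]
0.975 [ 0.0003  0.0098 -0.0197]
0.919 [ 0.0003  0.013  -0.0242]
0.863 [ 0.0003  0.0164 -0.0285]
0.806 [ 0.0003  0.0201 -0.0326]
0.75 [ 0.0003  0.024  -0.0365]
```

Emit:
{"op": "play_rows", "data": {
  "series": [
    [0.0003,0.0018,-0.0052,0],
    [0.0003,0.0042,-0.0102,0],
    [0.0003,0.0069,-0.015,0],
    [0.0003,0.0098,-0.0197,0],
    [0.0003,0.013,-0.0242,0],
    [0.0003,0.0164,-0.0285,0],
    [0.0003,0.0164,-0.0285,0],
    [0.0003,0.0164,-0.0285,0]
  ]
}}

```text
t: 11.0
tcp_pos: [0.5421, 0.041, 0.2238]
tool_rot: [0.538, 0.46, -0.537, 0.459]
force: [1.7, -0.8, -5.7]
finger_gap: 0.308
```

```bash
python3 arc.py 0.5 7 0.2238
```

```text
t 11.0 tcp [0.5421 0.041  0.2238] grasp [0.5421 0.041  0.2425] F [ 1.7  -0.76 -5.69] tq [-0.14 -0.24 -0.02] gap 0.308
M [[-0.0, 0.988, -0.154], [0.002, -0.154, -0.988], [-1.0, -0.001, -0.002]]
r 0.09772072894476991 th 0.8571721987200738
0.806 [ 0.0001  0.0031 -0.0039]
0.755 [ 0.0001  0.0066 -0.0075]
0.704 [ 0.0001  0.0103 -0.0108]
0.653 [ 0.0001  0.0142 -0.014 ]
0.602 [ 0.0001  0.0182 -0.017 ]
0.551 [ 0.0001  0.0224 -0.0197]
0.5 [ 0.0001  0.0267 -0.0223]
```

Emit:
{"op": "play_rows", "data": {
  "series": [
    [0.0001,0.0031,-0.0039,0],
    [0.0001,0.0066,-0.0075,0],
    [0.0001,0.0103,-0.0108,0],
    [0.0001,0.0142,-0.014,0],
    [0.0001,0.0182,-0.017,0],
    [0.0001,0.0224,-0.0197,0],
    [0.0001,0.0267,-0.0223,0],
    [0.0001,0.0267,-0.0223,0],
    [0.0001,0.0267,-0.0223,0]
  ]
}}

```text
t: 11.9
tcp_pos: [0.5724, 0.0589, 0.2237]
tool_rot: [0.538, 0.46, -0.537, 0.46]
force: [1.7, -3.3, -6.4]
finger_gap: 0.306
```

```bash
python3 arc.py 0.2 6 0.2238
```

```text
t 11.9 tcp [0.5724 0.0589 0.2237] grasp [0.5724 0.0588 0.2424] F [ 1.69 -3.33 -6.45] tq [-0.51 -0.23  0.03] gap 0.306
M [[0.0, 0.988, -0.154], [0.001, -0.154, -0.988], [-1.0, 0.0, -0.001]]
r 0.09782295317675141 th 0.4958219242490951
0.447 [-0.0001  0.0042 -0.0024]
0.397 [-0.0001  0.0086 -0.0044]
0.348 [-0.0001  0.0131 -0.0062]
0.299 [-0.0001  0.0176 -0.0078]
0.249 [-0.0001  0.0223 -0.0091]
0.2 [-0.      0.027  -0.0102]
```

Emit:
{"op": "play_rows", "data": {
  "series": [
    [0,0.0042,-0.0019,0],
    [0,0.0086,-0.0036,0],
    [0,0.0131,-0.0053,0],
    [0,0.0176,-0.0068,0],
    [0,0.0223,-0.0081,0],
    [0,0.027,-0.0092,0],
    [0,0.027,-0.0092,0],
    [0,0.027,-0.0092,0]
  ]
}}

```text
t: 12.7
tcp_pos: [0.6009, 0.0643, 0.2235]
tool_rot: [0.538, 0.46, -0.536, 0.459]
force: [0.6, 0.4, -7.7]
finger_gap: 0.307
```

```bash
python3 arc.py 0.0 4 0.2238
```

```text
t 12.7 tcp [0.6009 0.0643 0.2235] grasp [0.6008 0.0643 0.2422] F [ 0.59  0.35 -7.75] tq [ 0.12  0.06 -0.02] gap 0.307
M [[0.001, 0.988, -0.154], [0.002, -0.154, -0.988], [-1.0, 0.001, -0.003]]
r 0.09749072078505241 th 0.19782249001699778
0.148 [-0.0003  0.0047 -0.0014]
0.099 [-0.0003  0.0095 -0.002 ]
0.049 [-0.0003  0.0143 -0.0024]
0.0 [-0.0003  0.0191 -0.0026]
```

Emit:
{"op": "play_rows", "data": {
  "series": [
    [0,0.0047,-0.0009,0],
    [0,0.0095,-0.0015,0],
    [0,0.0143,-0.0019,0],
    [0,0.017,-0.002,0],
    [0,0.017,-0.002,0],
    [0,0.017,-0.002,0]
  ]
}}

```text
t: 13.3
tcp_pos: [0.6185, 0.0637, 0.2234]
tool_rot: [0.538, 0.46, -0.536, 0.46]
force: [-0.5, 0.1, -8.7]
finger_gap: 0.304
```

```bash
python3 arc.py 0.0 1 0.2238
python3 - <<'E'
from h import *
from station import manip,snapshot
import cv2
for n,(r,c) in dict(scene=(150,200),top=(120,210)).items():
    a=snapshot(n); np.savez(n+"3.npz",**a)
    cv2.imwrite(f"pics/d_{n}.png",cv2.resize(a["image"][r:r+100,c:c+120],(720,600),interpolation=2))
E
```

```text
t 13.3 tcp [0.6185 0.0637 0.2234] grasp [0.6185 0.0637 0.2421] F [-0.5   0.14 -8.68] tq [0.1  0.05 0.01] gap 0.304
M [[0.002, 0.988, -0.155], [0.002, -0.155, -0.988], [-1.0, 0.002, -0.003]]
r 0.09760511245200293 th 0.01656667496489425
0.0 [-0.0004  0.0016 -0.0004]
```

View pics/d_scene.png

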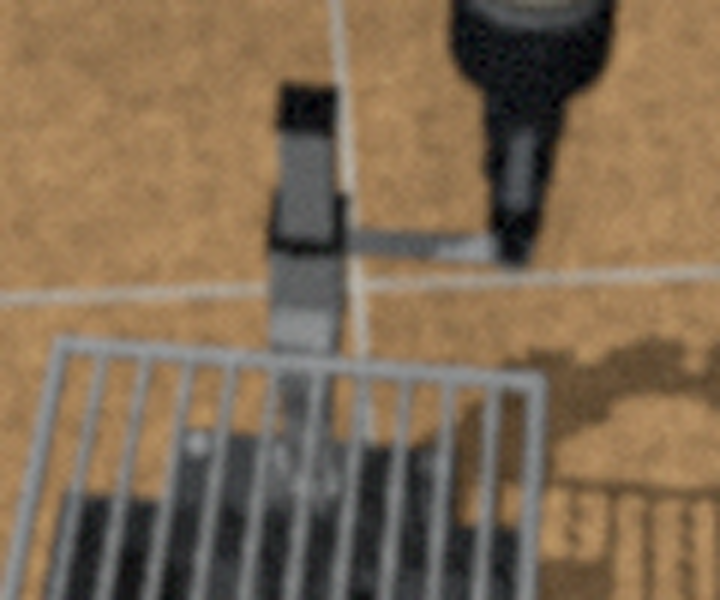

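View pics/d_top.png

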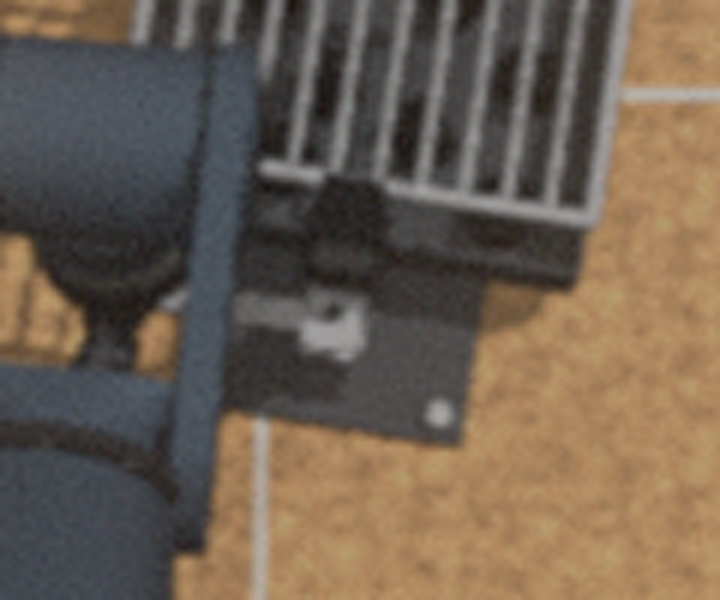

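Emit:
{"op": "play_rows", "data": {
  "series": [
    [0,0.0015,0,0],
    [0,0.003,0,0],
    [0,0.003,0,0],
    [0,0.003,0,0]
  ]
}}

```text
t: 13.8
tcp_pos: [0.6205, 0.0634, 0.2234]
tool_rot: [0.538, 0.46, -0.537, 0.459]
force: [-3.9, 1.3, -6.1]
finger_gap: 0.311
```

```bash
python3 arc.py 0.0 1 0.2238
```

```text
t 13.8 tcp [0.6205 0.0634 0.2234] grasp [0.6205 0.0634 0.2421] F [-3.93  1.3  -6.13] tq [0.16 0.66 0.01] gap 0.311
M [[0.0, 0.988, -0.154], [0.003, -0.154, -0.988], [-1.0, -0.0, -0.003]]
r 0.09757197793387873 th -0.004438690948409124
0.0 [-0.0004 -0.0004 -0.0004]
```

Emit:
{"op": "play_rows", "data": {
  "series": [
    [0,0.0015,0,0],
    [0,0.003,0,0],
    [0,0.003,0,0],
    [0,0.003,0,0]
  ]
}}

```text
t: 14.2
tcp_pos: [0.6208, 0.0634, 0.2232]
tool_rot: [-0.536, -0.462, 0.538, -0.458]
force: [-9.1, 1.1, -3.2]
finger_gap: 0.303
```

```bash
python3 arc.py 0.0 1 0.2238
python3 - <<'E'
from h import *
from station import manip,snapshot
import cv2
a=snapshot("scene"); g=a["image"].astype(int).sum(2)/3;g0=np.load("scene0.npz")["image"].astype(int).sum(2)/3
for v in range(186,200): print(v,g0[v,247:256].mean().round(),g[v,247:256].mean().round())
cv2.imwrite("pics/e.png",cv2.resize(a["image"][150:250,200:320],(720,600),interpolation=2))
cv2.imwrite("pics/f.png",a["image"])
E
```

```text
t 14.2 tcp [0.6208 0.0634 0.2232] grasp [0.6209 0.0634 0.2419] F [-9.08  1.07 -3.15] tq [0.21 1.25 0.01] gap 0.303
M [[-0.006, 0.988, -0.154], [0.003, -0.154, -0.988], [-1.0, -0.006, -0.002]]
r 0.09764741437264218 th -0.008309053699493668
0.0 [-0.0006 -0.0008 -0.0004]
186 84.0 90.0
187 86.0 89.0
188 80.0 85.0
189 64.0 65.0
190 38.0 38.0
191 20.0 25.0
192 36.0 49.0
193 60.0 81.0
194 78.0 93.0
195 87.0 96.0
196 88.0 95.0
197 90.0 93.0
198 89.0 95.0
199 89.0 94.0
```

View pics/f.png

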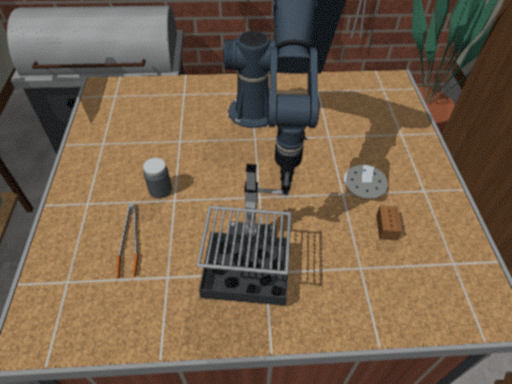

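Emit:
{"op": "play_rows", "data": {
  "series": [
    [0,0.003,0,0],
    [0,0.006,0,0],
    [0,0.006,0,0],
    [0,0.006,0,0]
  ]
}}

```text
t: 14.65
tcp_pos: [0.6211, 0.0635, 0.2229]
tool_rot: [-0.533, -0.466, 0.541, -0.455]
force: [-14.6, 2.0, 0.8]
finger_gap: 0.311
```

```bash
python3 arc.py 0.0 1 0.2238
```

```text
t 14.65 tcp [0.6211 0.0635 0.2229] grasp [0.6214 0.0634 0.2416] F [-14.55   1.98   0.85] tq [ 0.32  2.04 -0.01] gap 0.311
M [[-0.019, 0.988, -0.153], [0.004, -0.153, -0.988], [-1.0, -0.019, -0.002]]
r 0.09775648644567124 th -0.013474594525905409
0.0 [-0.0009 -0.0013 -0.0002]
```

Emit:
{"op": "play_rows", "data": {
  "series": [
    [0,0.001,0,0],
    [0,0.001,0,0],
    [0,0.001,0,0],
    [0,0.001,0,0],
    [0,0.001,0,0],
    [0,0.001,0,0]
  ]
}}

```text
t: 15.25
tcp_pos: [0.6204, 0.0635, 0.2232]
tool_rot: [-0.532, -0.466, 0.542, -0.454]
force: [-6.4, 0.5, -3.8]
finger_gap: 0.305
```

```bash
python3 arc.py 0.0 1 0.2238
python3 - <<'E'
from h import *
from station import manip,snapshot
T0=np.load("top0.npz"); T=snapshot("top"); S=snapshot("scene"); S0=np.load("scene0.npz")
import cv2
for n,(u,v) in dict(can=(158,178),tongs=(128,240),block=(390,222)).items():
    a,b=(x["image"][v-35:v+35,u-25:u+25].astype(int) for x in (S0,S)); print(n,abs(a-b).mean())
g=S["image"].astype(int).sum(2)/3
print([g[v,247:256].mean().round() for v in range(186,198)])
show(manip.sense());
E
```

```text
t 15.25 tcp [0.6204 0.0635 0.2232] grasp [0.6208 0.0634 0.2419] F [-6.44  0.51 -3.77] tq [0.13 0.88 0.04] gap 0.305
M [[-0.022, 0.988, -0.153], [0.004, -0.153, -0.988], [-1.0, -0.022, -0.001]]
r 0.09765149858599981 th -0.0073386280201442056
0.0 [-0.0006 -0.0007 -0.0003]
can 5.1789523809523805
tongs 6.158761904761905
block 8.743904761904762
[np.float64(89.0), np.float64(89.0), np.float64(85.0), np.float64(67.0), np.float64(37.0), np.float64(28.0), np.float64(50.0), np.float64(81.0), np.float64(94.0), np.float64(95.0), np.float64(95.0), np.float64(95.0)]
t 15.35 tcp [0.6204 0.0635 0.2232] grasp [0.6208 0.0634 0.2419] F [-7.95  0.44 -2.77] tq [ 0.08  0.92 -0.  ] gap 0.301
M [[-0.022, 0.988, -0.153], [0.004, -0.153, -0.988], [-1.0, -0.022, -0.001]]
```

The checks hold: the collar rows are unchanged, the sleeve is at the mark, the lever is on its stop and the grip is held. Handing in.

```bash
python3 -c "
from station import manip
print(manip.sign_off())"
```

```text
the job is handed in; nothing more can be done
None
```

I lifted the sleeve by the wooden grip to the collar, swung the lever shut onto its stop, and handed the job in at about 15.4 s. The arm was still holding the grip, and `sign_off` gave no verdict.

- **Sleeve height:** while lifting in 1 mm steps, the rim touched the collar at TCP z 0.2248, where the load rose from 6 N to 10.8 N. I backed off about 1 mm and kept that height through the swing. At the end the TCP was at 0.2232, so the rim should be about 1.5 mm below the collar, inside the 7 mm allowance.
- **Collar:** its top edge stayed on the same image row (about 189) from start to finish, so I saw no movement. One pixel is about 4 mm there.
- **Lever:** the estimated final angle is about -0.01 rad. Pushing harder, up to 14.6 N, moved the grip only about 0.3 mm, which matches the stop. I then eased the push to about 7 N.
- **Grip:** the finger opening reads about 26 mm, which matches the grip's diameter, with the grip force set to 70 N. The gripper ended tilted by about 0.02 rad.
- **Bystanders:** the canister, tongs and skewer block look unmoved in the images. I checked the trivet only by eye; the arm passed well clear of it.

One thing disagreed with the description. I felt almost none of the expected cam bite (up to 12 N at the grip) before the stop, with sideways forces of about 4 N or less during the swing. I judged the lever shut from its angle and the firm stop instead.

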